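# Load the table caddy, tall bottle at the back first

## Robot

A 7-joint arm with a two-finger parallel gripper is mounted at the origin on a cart in front of the work surface, level with it; the furniture and walls round the work are solid. World frame = base frame: x ahead of the robot, y to its left, z up, the work surface at z = 0. Lengths are in m, angles in rad, forces in N, time in s.
With the tool pointing down it reaches from about 0.35 to 0.9 m from the base axis. Payload 8.1 kg.
Tool frame: the origin (TCP) lies where the fingers leave the gripper's body, on its centre line; the fingertips stand 66 mm ahead of it and the grasp point (between the pads) lies 47 mm ahead of it (arm.tip_reach is the distance from the TCP to the fingertips, in m); z points along the fingers, y is the direction in which the jaws open and shut (so a half turn about z gives the same grasp; the last joint's range is limited). The gripper opens to 92 mm and grips with 3 to 60 N. Pads are 19 mm wide; open, the fingers measure 130 mm over their backs; the gripper's body (75 mm by 190 mm) begins 47 mm behind the grasp point.
Start: joints at [1.074, 0.434, 0.025, 1.573, -0.012, 1.134, -0.075], TCP at [0.24, -0.577, 0.292] pointing down, gripper open.
Joint ranges: [-2.62, 2.62], [-0.44, 2.09], [-1.27, 1.32], [0.08, 2.57], [-1.32, 4.46], [0.12, 2], [-2.74, 2.74]. Speed limits (rad/s): [2.22, 2.22, 3.01, 3.01, 3.14, 3.14, 3.14].

## Interface

Orientations are given as a rotation vector (axis times angle).
In Python, from cell import arm gives the robot as it stands.
- The arm moves only by the tool carry_out, never from a script. Its argument "plan" is a list of rows, each a list of 5 numbers: the shift along the world's x, y, z in cm, then the turn about the world's z in rad, then the finger opening in cm, from 0 to 9.18. In form: [[tx, ty, tz, spin, fingers], ...]. A call has 1 to 20 rows; each row is the pose to reach, as a shift and turn from the pose measured when the call began; what a row does not reach only later rows make up. A row lasts 1/10 s, in which the tool goes at most 50 mm and 8.59 degrees, less where a joint would pass 70% of its speed; a pose out of reach is approached as far as the arm can. A call with a gripper value outside its range is refused whole. The fingers move at their own pace and stop on an object; "squeeze" is the grip in N (left out, the last holds). Time passes only in rows, so rows that repeat a pose let the fingers close. It gives the time, the measured TCP pose, the force and the opening at its end, in the units of the state.
- arm.observe(): the state, without advancing time (a new reading comes with each control period).
- arm.get_image(name): name is "scene" or "side" or "wrist"; returns (picture, depth): 420x560x3 uint8, red, green, blue; 420x560 float32, m along the optical axis (not along the pixel's ray), 0 where there is no reading.
- arm.get_calibration(name): a dict with "intrinsics" (3x3 intrinsics, pixels), "rvec" (rotation vector, rad) and "tvec" (3), from world to camera coordinates, as OpenCV has them; the wrist camera has in their place "tool_from_camera" (4x4, takes a point from camera to tool coordinates, whose origin is the TCP and whose axes are the flange's). Camera axes: x right, y down, z forward; pixel columns grow to the right and rows downward; lengths in m; the calibration is good to about 2 mm. The wrist camera is an equidistant fisheye: a pixel r from the principal point sees the ray r / f radians off the axis. A picture is of the moment at which its call begins: read the wrist's pose just before it. get_calibration takes no time and is no camera call.
- arm.sign_off(): hands the job in, once; it reports no verdict.
The state is a dict: "clock": time; "joints": joint angles; "dq": joint speeds; "joint_efforts": joint torques, N m; "position": TCP position; "ee_rot": TCP orientation; "force": force on the tool from outside, world axes, zero at the start; "ft_torque": the same for the moment, N m; "width": opening from 0.0 (shut) to 1.0 (fully open).
Only numpy, scipy, OpenCV 4.12 (cv2) and the standard library are available. Lean on these libraries where they do the work, as an engineer would, in place of code of your own. Each camera call takes 0.05 s, during which the arm holds its last target. There are 200 camera calls.

## Task

Two things left out on the black hob belong in the wooden table caddy (leave the row along the wall): first stand the small pale vinegar bottle with the brown stopper in the back bay, the one away from you with the higher walls, and let go of it; only then stand the spice jar with the green lid in the front bay. Set both down upright on the floor of their bays without dropping them, and leave the yellow-lidded jar and the big green oil bottle where they are.

Things in the scene. Friction and masses are not known exactly. Their poses are not given: they have to be found in the camera images.
- caddy: Open wooden caddy, 168 (x) by 88 mm (y), on the worktop left of the hob; it stands firm. Origin: centre of its underside; x from the front bay to the back bay (within 15 degrees of straight ahead), z up. Two bays of 72 x 72 mm inside, floor 11 mm above the worktop. Wall tops above the worktop: front, divider and front bay sides 45 mm, back bay sides 66 mm, back wall 86 mm.
- back_bay (a point): Centre of the floor of the caddy's back bay (40 mm along +x from the caddy's centre, 11 mm above the worktop); axes as the caddy's.
- front_bay (a point): Centre of the floor of the caddy's front bay (40 mm along -x from the caddy's centre, 11 mm above the worktop); axes as the caddy's.
- vinegar_center (a point): Small bottle of pale yellow-green glass with a brown stopper, 181 mm tall, about 0.37 kg, upright on the black hob. The point is on its axis half-way up (90.5 mm above its foot), z up. Body 45 mm across, shoulder narrowing to a round neck 20 mm across; stopper 25 mm across, from 61 to 90 mm above this point: take it there from above, about 72 mm above this point.
- vinegar: The same vinegar bottle, on the hob (not its double in the row along the wall); origin at the centre of its foot.
- green_jar_center (a point): Clear glass spice jar with a bright green lid, 41 mm across, 97 mm tall, about 0.12 kg, upright on the black hob (not its double in the row along the wall). The point is on its axis half-way up (48.5 mm above its foot); z up. The lid, 38 mm across, is the top 21 mm and is fixed to the jar; it can be taken from above by the lid or the body.
- green_jar: The same green-lidded jar; origin at the centre of its foot.
- yellow_jar_center (a point): Bystander: similar spice jar with a mustard-yellow lid, 41 mm across, 109 mm tall, standing on the hob; the point is half-way up. Leave alone.
- oil_center (a point): Bystander: big dark green oil bottle with a black cap, 52 mm across, 267 mm tall, at the back of the hob; the point is half-way up (133.5 mm above its foot). Leave alone. Keep the arm clear of the wall cupboard that hangs behind the caddy and the left of the hob (underside 0.43 m up).
Not all that is in view belongs to the job. What is shaped like the green_jar but purple is not meant.

How it is judged:
On the way, in this order (a step that is already met when the one before it is completed fails the run):
1. the vinegar bottle stands upright in the back bay, let go, while the green-lidded jar is still away from the caddy (horizontal distance between vinegar_center and back_bay below 0.026 m and z of vinegar_center in the frame of back_bay between 0.0825 and 0.0985 m and angle between vinegar_center's own z axis and vertical below 0.17 rad and linear speed of vinegar below 0.02 m/s and contact force between vinegar and the fingers below 0.1 N and horizontal distance between green_jar_center and caddy above 0.13 m), for 0.2 s.
2. the green-lidded jar stands in the front bay with the bottle behind it (horizontal distance between vinegar_center and back_bay below 0.026 m and z of vinegar_center in the frame of back_bay between 0.0825 and 0.0985 m and angle between each of vinegar_center, green_jar_center's own z axis and vertical below 0.17 rad and linear speed of each of vinegar, green_jar below 0.02 m/s and contact force between each of vinegar, green_jar and the fingers below 0.1 N and horizontal distance between green_jar_center and front_bay below 0.026 m and z of green_jar_center in the frame of front_bay between 0.0405 and 0.0565 m), for 0.2 s.
At the end, for the whole second after the job is handed in: The vinegar bottle stands on the floor of the back bay and the green-lidded jar on the floor of the front bay, each with its axis within 26 mm of the bay's centre and within 10 degrees of upright, its height within 8 mm of standing on the bay's floor, at rest and let go (all of step 2); the robot touches nothing.
It fails at once if the jar with the mustard-yellow lid is pushed more than 30 mm or knocked over (distance of yellow_jar_center from where it was at the start of the episode above 0.03 m or angle between yellow_jar_center's own z axis and vertical above 0.35 rad).
It fails at once if the green oil bottle is pushed more than 30 mm or knocked over (distance of oil_center from where it was at the start of the episode above 0.03 m or angle between oil_center's own z axis and vertical above 0.35 rad).
It fails at once if the vinegar bottle or the green-lidded jar is tipped more than 40 degrees (angle between any of vinegar_center, green_jar_center's own z axis and vertical above 0.7 rad).
It fails at once if one of them is let go and falls (faster than 0.7 m/s with no finger on it, a drop of about 25 mm) ((linear speed of vinegar above 0.7 m/s and contact force between vinegar and the fingers below 0.1 N) or (linear speed of green_jar above 0.7 m/s and contact force between green_jar and the fingers below 0.1 N)).
It also fails if it takes over 54 s, if anything falls off the work surface, if the arm or the gripper's body presses on something with over 40 N, if the wrist force passes 120 N, or if a joint passes its speed limit or range.

## Working session

There is one attempt and no reset: what is moved stays moved. The work goes in short steps, Python scripts to look and compute and a tool call to move; the robot and the scene stay as the last step left them, time stands still between calls to the robot, and variables do not carry over. Pictures are saved under pics/ and viewed, about 8 in all and at most 12, crops included, and the job is handed in when it is done.

Besides the shell and the picture viewer there is one more tool, called after "Emit:" by a JSON object that holds its "method" and its "body", one argument or row to a line. carry_out: Moves the arm, as the interface text tells. Its arguments: {"type":"object","properties":{"plan":{"type":"array"},"squeeze":{"type":"number"}},"required":["plan"]}

```bash
mkdir -p pics && cat > h.py <<'E'
import numpy as np, cv2
from cell import arm
def save(n,im): cv2.imwrite(f'pics/{n}.png',cv2.cvtColor(im,cv2.COLOR_RGB2BGR))
def world(name,u,v,d):
    c=arm.get_calibration(name);K=np.array(c['intrinsics']);R=cv2.Rodrigues(np.array(c['rvec'],float))[0];t=np.array(c['tvec']).ravel()
    p=np.stack([(np.asarray(u)-K[0,2])/K[0,0]*d,(np.asarray(v)-K[1,2])/K[1,1]*d,d],-1)
    return (p-t)@R
def cloud(name,depth):
    v,u=np.mgrid[:depth.shape[0],:depth.shape[1]]
    return world(name,u,v,depth)
E
python3 - <<'E'
from h import *
for n in('scene','side'):
    im,d=arm.get_image(n); save(n,im); np.savez(n,im=im,d=d); 
    c=arm.get_calibration(n); R=cv2.Rodrigues(np.array(c['rvec'],float))[0]; print(n,-R.T@np.array(c['tvec']).ravel(),(d>0).mean())
s=arm.observe(); print(s)
E
```

```text
scene [-0.01072842  0.21481687  0.62801717] 0.9961139455782313
side [0.13154581 0.51450443 0.7221064 ] 0.9958928571428571
{'clock': 0.1, 'joints': array([ 1.07439637,  0.43514738,  0.0249608 ,  1.57397979, -0.01161564,
        1.13400471, -0.07509602]), 'dq': array([ 0.00144113, -0.00289628,  0.00105305, -0.0013458 ,  0.00089905,
       -0.00113596,  0.0020454 ]), 'joint_efforts': array([ 3.13458731e-03, -6.69129896e+01,  9.88140665e-01, -3.15149903e+01,
       -6.02694391e-02,  3.72720917e-02,  9.43435589e-05]), 'position': array([ 0.23964578, -0.57684366,  0.2915371 ]), 'ee_rot': array([-3.07959221e+00, -6.14235012e-01,  5.92568105e-04]), 'force': array([-0.74097928, -0.67914422, -0.68138375]), 'ft_torque': array([ 0.01877307, -0.00654801, -0.00423565]), 'width': 0.9997683425457374}
```

View pics/scene.png

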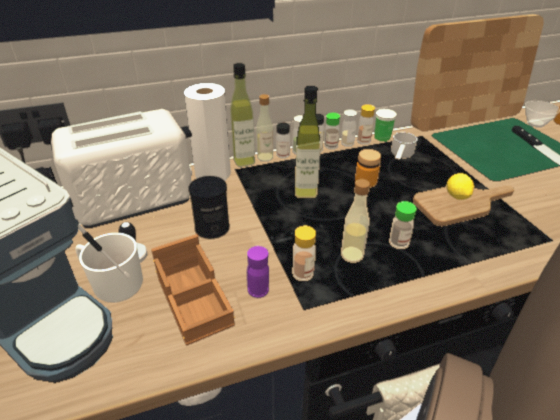

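View pics/side.png

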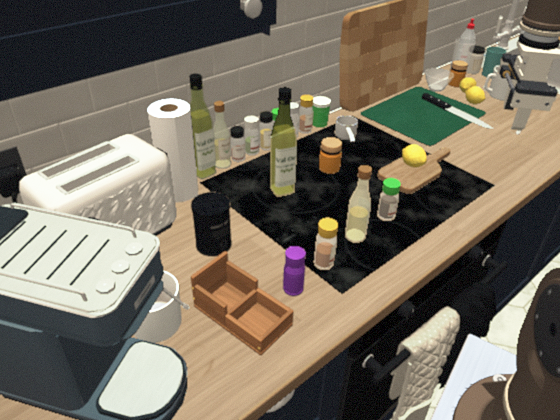

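Scene candidates:
- **Green lid:** (404,212) on the hob. (332,122) and (385,118) are in the wall row, so not those.
- **Vinegar:** (356,230) on the hob, stopper at (361,187). Its double is in the row at (265,130).
- **Others:** yellow jar (305,252), purple jar (258,272), oil bottle (308,150), caddy (193,287).

By the description I choose (404,212) and (356,230), and will measure those next.

```bash
cat > m.py <<'E'
from h import *
from scipy.optimize import least_squares
# boxes (u0,u1,v0,v1), hsv lo/hi
W={'scene':{'green':(388,418,200,224),'yellow':(290,320,225,250),'stop':(350,372,176,198),'purple':(244,274,245,298)},
   'side':{'green':(378,404,176,200),'yellow':(314,342,216,242),'stop':(354,374,164,184),'purple':(280,308,245,298)}}
H={'green':((45,120,60),(80,255,255)),'yellow':((18,140,80),(32,255,255)),'stop':((5,80,30),(20,255,200)),'purple':((125,100,30),(155,255,255))}
rays={}
for n in W:
    f=np.load(n+'.npz');im,d=f['im'],f['d'];P=cloud(n,d);hsv=cv2.cvtColor(im,cv2.COLOR_RGB2HSV)
    c=arm.get_calibration(n);R=cv2.Rodrigues(np.array(c['rvec'],float))[0];o=-R.T@np.array(c['tvec']).ravel()
    for k,(a,b,e,g) in W[n].items():
        m=np.zeros(d.shape,bool);m[e:g,a:b]=cv2.inRange(hsv[e:g,a:b],*map(np.array,H[k]))>0
        m&=d>0
        p=P[m]; 
        top=np.percentile(p[:,2],97)
        # circle fit horizontally
        r={'green':.019,'yellow':.019,'stop':.0125,'purple':.0205}[k]
        q=p[np.abs(p[:,2]-np.median(p[:,2]))<.03]
        v=q[:,:2].mean(0)-o[:2];v/=np.linalg.norm(v)
        s=least_squares(lambda x:np.where((h:=np.hypot(*(q[:,:2]-x).T)-r)>0,h,h*.3),q[:,:2].mean(0)+v*r*.7,loss='soft_l1',f_scale=.002)
        vv,uu=np.nonzero(m); cen=((uu.min()+uu.max())/2,(vv.min()+vv.max())/2)
        print(n,k,m.sum(),'z',p[:,2].min().round(3),top.round(3),'axis~',s.x.round(3),'mean',p.mean(0).round(3),'cen',cen)
E
python3 m.py
python3 - <<'E'
from h import *
for n in('scene','side'):
    f=np.load(n+'.npz');P=cloud(n,f['d'])
    # local top-surface layers around caddy
    hsv=cv2.cvtColor(f['im'],cv2.COLOR_RGB2HSV)
    print(n)
    box=(slice(230,345),slice(145,240)) if n=='scene' else (slice(250,355),slice(185,300))
    p=P[box].reshape(-1,3);h=hsv[box].reshape(-1,3)
    w=(h[:,1]>130)&(h[:,0]<20)
    for lo,hi in((.040,.048),(.062,.070),(.080,.090),(.008,.014)):
        q=p[(p[:,2]>lo)&(p[:,2]<hi)&w]
        if len(q)>5: print(lo,hi,len(q),q.min(0).round(3),q.max(0).round(3),cv2.minAreaRect(q[:,:2].astype(np.float32)*1000))
im=np.load('scene.npz')['im']; a=cv2.resize(im[170:310,230:430],None,fx=3,fy=3,interpolation=cv2.INTER_CUBIC)
b=cv2.resize(im[230:345,140:240],None,fx=3.6,fy=3.6,interpolation=cv2.INTER_CUBIC)[:420]
save('crop',np.hstack([a,b])[:, :800] if 0 else a)
E
```

```text
scene green 353 z 0.002 0.103 axis~ [ 0.413 -0.378] mean [ 0.416 -0.384  0.087] cen (np.float64(405.5), np.float64(210.5))
scene yellow 411 z 0.003 0.114 axis~ [ 0.452 -0.159] mean [ 0.457 -0.163  0.098] cen (np.float64(304.5), np.float64(236.0))
scene stop 345 z 0.002 0.186 axis~ [ 0.438 -0.272] mean [ 0.497 -0.337  0.122] cen (np.float64(362.0), np.float64(186.5))
scene purple 934 z 0.0 0.097 axis~ [ 0.47  -0.068] mean [ 0.459 -0.062  0.062] cen (np.float64(257.5), np.float64(271.0))
side green 249 z -0.0 0.101 axis~ [ 0.412 -0.377] mean [ 0.413 -0.376  0.09 ] cen (np.float64(391.0), np.float64(186.0))
side yellow 346 z 0.001 0.113 axis~ [ 0.452 -0.157] mean [ 0.455 -0.162  0.098] cen (np.float64(327.5), np.float64(227.5))
side stop 205 z -0.001 0.185 axis~ [ 0.437 -0.271] mean [ 0.456 -0.315  0.145] cen (np.float64(364.5), np.float64(172.5))
side purple 916 z 0.001 0.096 axis~ [ 0.469 -0.067] mean [ 0.466 -0.06   0.058] cen (np.float64(295.0), np.float64(269.5))
scene
0.04 0.048 970 [0.42 0.   0.04] [0.588 0.098 0.048] ((504.87213134765625, 45.54628372192383), (88.58662414550781, 
[... 445 characters left out ...]
6), (84.72801208496094, 163.92877197265625), 83.6214370727539)
side
0.04 0.048 921 [0.421 0.001 0.04 ] [0.594 0.099 0.048] ((506.23284912109375, 47.19900894165039), (89.72330474853516, 166.2815704345703), 83.66454315185547)
0.062 0.07 370 [ 0.503 -0.004  0.062] [0.594 0.091 0.07 ] ((548.2232666015625, 42.98221969604492), (88.38777923583984, 82.44255065917969), 83.56432342529297)
0.08 0.09 178 [ 0.579 -0.003  0.08 ] [0.595 0.083 0.086] ((587.152587890625, 39.48358154296875), (86.03228759765625, 10.532743453979492), 83.63882446289062)
0.008 0.014 1284 [ 0.421 -0.067  0.008] [0.645 0.1   0.014] ((544.7161865234375, 35.062644958496094), (119.87274169921875, 260.3753967285156), 69.32307434082031)
```

View pics/crop.png

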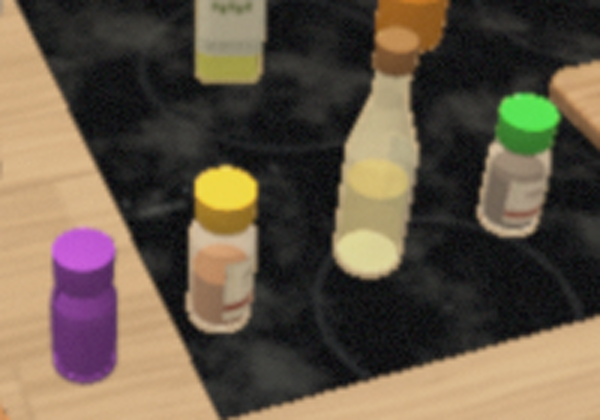

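The crop confirms the choice: clear jar with a bright green lid on the right, and the bottle with the brown stopper between it and the yellow jar. Next I check the obstacles: oil bottle, cupboard and tall items.

```bash
python3 - <<'E'
from h import *
P=np.vstack([cloud(n,np.load(n+'.npz')['d'])[np.load(n+'.npz')['d']>0] for n in('scene','side')])
q=P[(P[:,2]>.42)&(P[:,0]>.2)&(P[:,1]>-.4)]; print('cupboard',q.min(0).round(3),np.percentile(q,5,axis=0).round(3),q.max(0).round(3))
# occupancy max height map, 5cm cells
print('rows x, cols y from .2 to -.5')
ys=np.arange(.2,-.55,-.05)
print('      ',*['%4d'%(y*100) for y in ys])
for x in np.arange(.35,.95,.05):
    print('%.2f'%x,*['%4d'%(np.percentile(P[s][:,2],98)*1000) if (s:=(abs(P[:,0]-x)<.025)&(abs(P[:,1]-y)<.025)).sum()>8 else '   .' for y in ys])
print(arm.get_calibration('wrist')['tool_from_camera'])
E
```

```text
cupboard [ 0.59  -0.211  0.425] [ 0.622 -0.152  0.43 ] [0.761 0.234 0.556]
rows x, cols y from .2 to -.5
         20   15   10    5    0   -4   -9  -14  -19  -24  -29  -34  -39  -44  -49
0.35    .    0    0    1    1    1    1    4    5    6    6    6    6    6    6
0.40    1    1    1   40   37    1    5    6    6  121  113  100  102    6   23
0.45    1    1   44   45   45   96   95  113    6  184  185   98   99    6   24
0.50  279    1   63   44   64   96   95    5    5    6    6    5    6    6   23
0.55  292  137   65   12   65    1    1    5    6    6    6    6    6    6    6
0.60  295  164   89   85   85    1  506  496  489    6    6    6    6   85   85
0.65  294   89   89  523  521  512  504  442  442    6  266  269    6   84   85
0.70  551  546  537  531  442  441  441    1    5    5  243  270    6    6    6
0.75  440  442  442    1    1    1    1    1    6    6    6    6    5    6    6
0.80    1  185  187  190  190  190  186  203  216    6    6    6   92  103  103
0.85    .  192  193  192  193  192  190  224  225  258  254  179  372  380  377
0.90  125  191  193  193  193  192  190  225  337  347  349  346  383    .    .
[[ 1.63525338e-03 -9.67135527e-01 -2.54256165e-01  6.74633477e-02]
 [ 9.99998289e-01  1.80154104e-03 -4.21164857e-04  6.21468307e-04]
 [ 8.65376412e-04 -2.54255041e-01  9.67136818e-01 -9.25991472e-02]
 [ 0.00000000e+00  0.00000000e+00  0.00000000e+00  1.00000000e+00]]
```

Vinegar axis (0.438, −0.272), top 0.186. Green jar (0.412, −0.378), top 0.101. Caddy centre (0.506, 0.047), yaw −6.2°, so back bay (0.546, 0.042) and front bay (0.466, 0.051). I'll turn the tool so the camera faces the robot, away from the cupboard, with the jaws along the caddy's y axis.

Emit:
{"method": "carry_out", "body": {
  "plan": [
    [2, 3, 1, 0.13, 9.18],
    [4, 6, 2, 0.26, 9.18],
    [6, 9, 2, 0.39, 9.18],
    [8, 12, 2, 0.52, 9.18],
    [10, 15, 2, 0.65, 9.18],
    [12, 18, 2, 0.78, 9.18],
    [14, 21, 2, 0.91, 9.18],
    [16, 24, 2, 1.04, 9.18],
    [17.5, 27, 2, 1.17, 9.18],
    [18.8, 29, 2, 1.3, 9.18],
    [19.8, 30.5, 2, 1.4, 9.18],
    [19.8, 30.5, 2, 1.4, 9.18],
    [19.8, 30.5, 2, 1.4, 9.18]
  ],
  "squeeze": 30
}}

```text
clock: 1.4
position: [0.4373, -0.2722, 0.3113]
ee_rot: [-1.962, -2.452, 0.003]
force: [-0.9, -0.1, -0.6]
width: 0.999
```

```bash
cat > st.py <<'E'
from h import *
s=arm.observe();R=cv2.Rodrigues(np.array(s['ee_rot'],float))[0]
print('t',s['clock'],'p',s['position'].round(4),'q',s['joints'].round(2),'w',round(s['width']*9.18,2),'F',s['force'].round(1))
print('toolx deg',np.degrees(np.arctan2(R[1,0],R[0,0])).round(2),'tooly',np.degrees(np.arctan2(R[1,1],R[0,1])).round(2),'z',R[:,2].round(3))
E
python3 st.py
```

```text
t 1.4 p [ 0.4373 -0.2722  0.3113] q [ 0.77  0.27 -0.4   1.78  0.12  1.11  0.55] w 9.17 F [-0.9 -0.1 -0.6]
toolx deg 102.65 tooly 12.65 z [-0.002 -0.    -1.   ]
```

Emit:
{"method": "carry_out", "body": {
  "plan": [
    [0, 0, 0, 0.13, 9.18],
    [0, 0, 0, 0.26, 9.18],
    [0, 0, 0, 0.39, 9.18],
    [0, 0, 0, 0.52, 9.18],
    [0, 0, 0, 0.65, 9.18],
    [0, 0, 0, 0.78, 9.18],
    [0, 0, 0, 0.91, 9.18],
    [0, 0, 0, 1.04, 9.18],
    [0, 0, 0, 1.17, 9.18],
    [0, 0, 0, 1.24, 9.18],
    [0, 0, 0, 1.24, 9.18],
    [0, 0, 0, 1.24, 9.18]
  ]
}}

```text
clock: 2.6
position: [0.4366, -0.2732, 0.3111]
ee_rot: [-0.181, -3.136, 0.003]
force: [-0.1, -0.1, -0.3]
width: 1.001
```

```bash
python3 st.py && cat > wr.py <<'E'
from h import *
import sys
s=arm.observe();im,d=arm.get_image('wrist');save(sys.argv[1],im)
c=arm.get_calibration('wrist');K=np.array(c['intrinsics']);T=np.array(c['tool_from_camera'])
v,u=np.mgrid[:420,:560];x=(u-K[0,2])/K[0,0];y=(v-K[1,2])/K[1,1];r=np.hypot(x,y)+1e-9
ray=np.stack([np.sin(r)*x/r,np.sin(r)*y/r,np.cos(r)],-1); ok=(d>0)&(r<1.3)
P=ray/ray[...,2:]*d[...,None]
R=cv2.Rodrigues(np.array(s['ee_rot'],float))[0]
P=(P@T[:3,:3].T+T[:3,3])@R.T+s['position']; P[~ok]=np.nan
np.savez('wr',P=P,im=im)
E
python3 wr.py w1 && python3 - <<'E'
from h import *
P=np.load('wr.npz')['P'];p=P.reshape(-1,3);p=p[np.isfinite(p[:,0])]
def near(c,zl,zh,r=.04):
    q=p[(np.hypot(*(p[:,:2]-c).T)<r)&(p[:,2]>zl)&(p[:,2]<zh)]
    print(c,len(q),q.min(0).round(3),q.max(0).round(3),((np.percentile(q,2,axis=0)+np.percentile(q,98,axis=0))/2).round(4)) if len(q) else print(c,0)
near((.438,-.272),.178,.195);near((.438,-.272),.15,.18,.025);near((.412,-.378),.095,.11)
E
```

```text
t 2.6 p [ 0.4366 -0.2732  0.3111] q [ 0.94  0.31 -0.62  1.77  0.2   1.12  1.71] w 9.19 F [-0.1 -0.1 -0.3]
toolx deg 173.4 tooly 83.4 z [-0.001 -0.002 -1.   ]
(0.438, -0.272) 1021 [ 0.426 -0.286  0.178] [ 0.451 -0.261  0.187] [ 0.438  -0.2733  0.1832]
(0.438, -0.272) 186 [ 0.426 -0.285  0.15 ] [ 0.436 -0.261  0.18 ] [ 0.4301 -0.2727  0.1649]
(0.412, -0.378) 1062 [ 0.395 -0.398  0.095] [ 0.432 -0.361  0.103] [ 0.4128 -0.3787  0.0999]
```

View pics/w1.png

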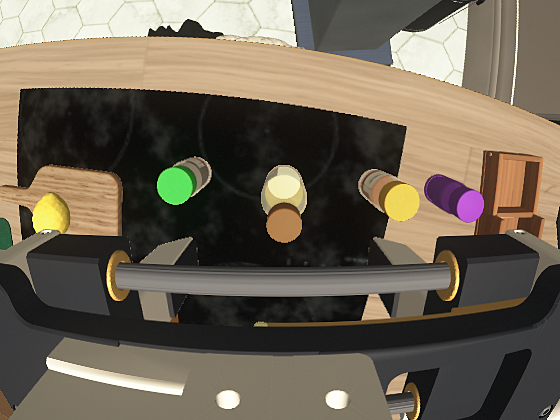

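The wrist view shows the brown stopper at (284,222), centred between the open fingers. It measures (0.438, −0.273), within about 1 mm of the fixed cameras. Descending.

Emit:
{"method": "carry_out", "body": {
  "plan": [
    [0.1, 0, -2, 0, 9.18],
    [0.1, 0, -4, 0, 9.18],
    [0.1, 0, -6, 0, 9.18],
    [0.1, 0, -7.5, 0, 9.18],
    [0.1, 0, -8.7, 0, 9.18],
    [0.1, 0, -9.5, 0, 9.18],
    [0.1, 0, -9.7, 0, 9.18],
    [0.1, 0, -9.7, 0, 7],
    [0.1, 0, -9.7, 0, 5],
    [0.1, 0, -9.7, 0, 3.5],
    [0.1, 0, -9.7, 0, 2],
    [0.1, 0, -9.7, 0, 1.5],
    [0.1, 0, -9.7, 0, 1.5],
    [0.1, 0, -9.7, 0, 1.5],
    [0.1, 0, -9.7, 0, 1.5]
  ],
  "squeeze": 30
}}

```text
clock: 4.15
position: [0.4378, -0.2729, 0.2141]
ee_rot: [-0.179, -3.136, 0.003]
force: [-0.5, -1.0, -0.8]
width: 0.355
```

```bash
python3 st.py
```

```text
t 4.15 p [ 0.4378 -0.2729  0.2141] q [ 0.9   0.41 -0.59  1.9   0.29  0.92  1.63] w 3.26 F [-0.5 -1.  -0.8]
toolx deg 173.45 tooly 83.45 z [-0.001 -0.002 -1.   ]
```

Emit:
{"method": "carry_out", "body": {
  "plan": [
    [0, 0, 0, 0, 1],
    [0, 0, 0, 0, 1],
    [0, 0, 0, 0, 1],
    [0, 0, 0, 0, 1],
    [0, 0, 0, 0, 1],
    [0, 0, 0, 0, 1]
  ]
}}

```text
clock: 4.75
position: [0.4378, -0.2729, 0.2141]
ee_rot: [-0.179, -3.136, 0.003]
force: [-0.5, 0.8, -0.3]
width: 0.266
```

```bash
python3 st.py
```

```text
t 4.75 p [ 0.4378 -0.2729  0.2141] q [ 0.9   0.41 -0.59  1.9   0.29  0.92  1.63] w 2.44 F [-0.5  0.8 -0.3]
toolx deg 173.45 tooly 83.45 z [-0.001 -0.002 -1.   ]
```

Held at 2.44 cm, which fits the 25 mm stopper. I'll lift it and carry it over the jars at x≈0.44.

Emit:
{"method": "carry_out", "body": {
  "plan": [
    [0, 0, 0.5, 0, 1],
    [0, 0, 1.5, 0, 1],
    [0, 0, 3, 0, 1],
    [0, 0, 5, 0, 1],
    [0, 0, 7.5, 0, 1],
    [0, 0, 10, 0, 1],
    [0, 0, 12, 0, 1],
    [0, 0, 13, 0, 1],
    [0, 0, 13.5, 0, 1],
    [0, 0.5, 13.5, 0, 1],
    [0, 1.5, 13.5, 0, 1],
    [0, 3, 13.5, 0, 1],
    [0, 3.5, 13.5, 0, 1],
    [0, 3.5, 13.5, 0, 1]
  ]
}}

```text
clock: 6.15
position: [0.4379, -0.2362, 0.349]
ee_rot: [-0.175, -3.136, 0.003]
force: [-0.6, -0.5, -3.2]
width: 0.267
```

```bash
python3 st.py && python3 wr.py w2
```

```text
t 6.15 p [ 0.4379 -0.2362  0.349 ] q [ 0.92  0.25 -0.65  1.75  0.16  1.2   1.68] w 2.46 F [-0.6 -0.5 -3.2]
toolx deg 173.6 tooly 83.6 z [-0.001 -0.002 -1.   ]
```

View pics/w2.png

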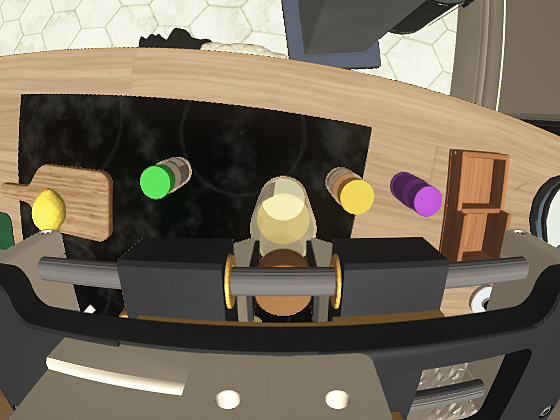

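The bottle hangs straight in the fingers, stopper at (284,285), with about 3 N of weight. Carrying it across.

Emit:
{"method": "carry_out", "body": {
  "plan": [
    [0, 0.7, 0, 0, 1],
    [0, 2, 0, 0, 1],
    [0, 4, 0, 0, 1],
    [0, 6, 0, 0, 1],
    [0, 8, 0, 0, 1],
    [0, 10, 0, 0, 1],
    [0, 12, 0, 0, 1],
    [0, 14, 0, 0, 1],
    [0, 16, 0, 0, 1],
    [0, 18, 0, 0, 1],
    [0, 20, 0, 0, 1],
    [0, 22, 0, 0, 1],
    [0, 24, 0, 0, 1],
    [0, 26, 0, 0, 1],
    [0, 27.5, 0, 0, 1],
    [0, 28, 0, 0, 1],
    [0, 28, -1, 0, 1],
    [0, 28, -2.5, 0, 1],
    [0, 28, -4, 0, 1],
    [0, 28, -4, 0, 1]
  ]
}}

```text
clock: 8.2
position: [0.4366, 0.0414, 0.3068]
ee_rot: [-0.179, -3.132, 0.005]
force: [-0.3, -0.7, -3.3]
width: 0.264
```

```bash
python3 st.py
```

```text
t 8.2 p [0.4366 0.0414 0.3068] q [ 0.51  0.21 -0.83  1.93  0.18  1.08  1.05] w 2.42 F [-0.3 -0.7 -3.3]
toolx deg 173.46 tooly 83.47 z [-0.005 -0.003 -1.   ]
```

Emit:
{"method": "carry_out", "body": {
  "plan": [
    [0.5, 0, 0, 0, 1],
    [1.5, 0, 0, 0, 1],
    [3, 0, 0, 0, 1],
    [4.5, 0, 0, 0, 1],
    [6, 0, 0, 0, 1],
    [7.5, 0, 0, 0, 1],
    [9, 0.1, 0, 0, 1],
    [10.2, 0.1, 0, 0, 1],
    [10.8, 0.1, 0, 0, 1],
    [10.9, 0.1, 0, 0, 1],
    [10.9, 0.1, 0, 0, 1],
    [10.9, 0.1, -1, 0, 1],
    [10.9, 0.1, -2, 0, 1],
    [10.9, 0.1, -2.5, 0, 1],
    [10.9, 0.1, -2.5, 0, 1]
  ]
}}

```text
clock: 9.7
position: [0.5448, 0.0421, 0.2806]
ee_rot: [-0.178, -3.13, 0.006]
force: [-0.3, 0.7, -2.3]
width: 0.265
```

```bash
python3 st.py; python3 - <<'E'
from h import *
a,da=arm.get_image('scene');b,db=arm.get_image('side');np.savez('p1',a=a,b=b,da=da,db=db)
save('place1',np.hstack([cv2.resize(a[120:360,80:280],None,fx=2,fy=2),cv2.resize(b[140:380,130:330],None,fx=2,fy=2)]))
E
```

```text
t 9.7 p [0.5448 0.0421 0.2806] q [ 0.38  0.43 -0.77  1.73  0.33  1.12  0.97] w 2.43 F [-0.3  0.7 -2.3]
toolx deg 173.47 tooly 83.47 z [-0.007 -0.003 -1.   ]
```

View pics/place1.png

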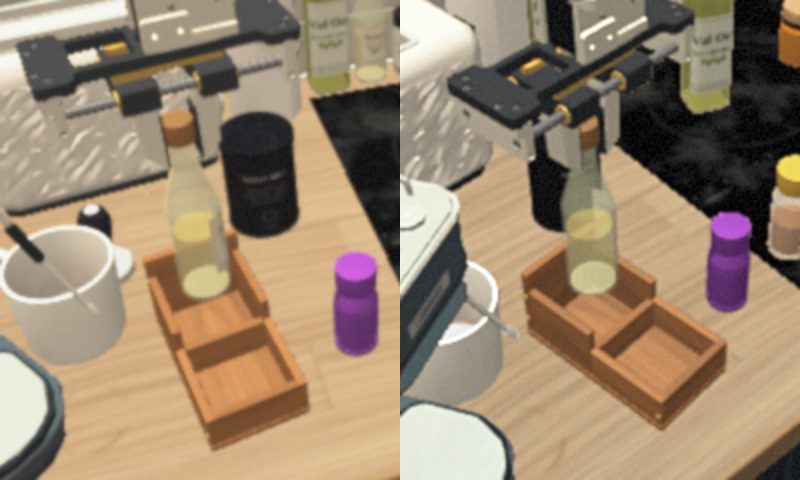

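The bottle hangs upright over the back bay in both views. Its foot is at about 0.071 m, so it goes down about 6 cm with a slow finish.

Emit:
{"method": "carry_out", "body": {
  "plan": [
    [0.1, 0, -1, 0, 1],
    [0.1, 0, -2, 0, 1],
    [0.1, 0, -3, 0, 1],
    [0.1, 0, -4, 0, 1],
    [0.1, 0, -4.8, 0, 1],
    [0.1, 0, -5.3, 0, 1],
    [0.1, 0, -5.6, 0, 1],
    [0.1, 0, -5.7, 0, 1],
    [0.1, 0, -5.7, 0, 1],
    [0.1, 0, -5.7, 0, 1]
  ]
}}

```text
clock: 10.8
position: [0.5467, 0.0425, 0.2251]
ee_rot: [-0.179, -3.132, 0.005]
force: [-0.3, 0.7, -2.9]
width: 0.266
```

```bash
python3 st.py
```

```text
t 10.8 p [0.5467 0.0425 0.2251] q [ 0.36  0.49 -0.74  1.8   0.38  1.01  0.92] w 2.44 F [-0.3  0.7 -2.9]
toolx deg 173.47 tooly 83.47 z [-0.005 -0.003 -1.   ]
```

Emit:
{"method": "carry_out", "body": {
  "plan": [
    [0, 0, -0.1, 0, 1],
    [0, 0, -0.2, 0, 1],
    [0, 0, -0.3, 0, 1],
    [0, 0, -0.4, 0, 1],
    [0, 0, -0.4, 0, 1],
    [0, 0, -0.4, 0, 1]
  ]
}}

```text
clock: 11.4
position: [0.5467, 0.0425, 0.221]
ee_rot: [-0.179, -3.132, 0.005]
force: [0.3, -0.6, -4.1]
width: 0.266
```

```bash
python3 st.py
```

```text
t 11.4 p [0.5467 0.0425 0.221 ] q [ 0.35  0.49 -0.73  1.8   0.39  1.    0.92] w 2.44 F [ 0.3 -0.6 -4.1]
toolx deg 173.47 tooly 83.47 z [-0.005 -0.003 -1.   ]
```

Emit:
{"method": "carry_out", "body": {
  "plan": [
    [0, 0, -0.05, 0, 1],
    [0, 0, -0.1, 0, 1],
    [0, 0, -0.15, 0, 1],
    [0, 0, -0.2, 0, 1],
    [0, 0, -0.2, 0, 1]
  ]
}}

```text
clock: 11.9
position: [0.5476, 0.0428, 0.2207]
ee_rot: [-0.179, -3.135, 0.005]
force: [-1.2, -0.6, 12.5]
width: 0.261
```

```bash
python3 st.py
```

```text
t 11.9 p [0.5476 0.0428 0.2207] q [ 0.35  0.49 -0.73  1.8   0.39  1.    0.92] w 2.4 F [-1.2 -0.6 12.5]
toolx deg 173.47 tooly 83.47 z [-0.002 -0.003 -1.   ]
```

It reached the floor: +12.5 N at TCP 0.2207, predicted 0.2206. Releasing and rising straight up.

Emit:
{"method": "carry_out", "body": {
  "plan": [
    [0, 0, 0.1, 0, 3],
    [0, 0, 0.1, 0, 5],
    [0, 0, 0.1, 0, 7],
    [0, 0, 0.1, 0, 8],
    [0, 0, 0.1, 0, 8],
    [0, 0, 0.1, 0, 8],
    [0, 0, 0.1, 0, 8],
    [0, 0, 0.1, 0, 8],
    [0, 0, 0.1, 0, 8]
  ]
}}

```text
clock: 12.8
position: [0.5476, 0.0428, 0.2217]
ee_rot: [-0.179, -3.135, 0.005]
force: [-0.4, 0.1, -0.0]
width: 0.866
```

```bash
python3 st.py
```

```text
t 12.8 p [0.5476 0.0428 0.2217] q [ 0.35  0.49 -0.73  1.8   0.39  1.    0.92] w 7.95 F [-0.4  0.1 -0. ]
toolx deg 173.46 tooly 83.46 z [-0.002 -0.003 -1.   ]
```

Emit:
{"method": "carry_out", "body": {
  "plan": [
    [0, 0, 1.5, 0, 8],
    [0, 0, 4, 0, 9.18],
    [0, 0, 6.5, 0, 9.18],
    [0, 0, 8, 0, 9.18],
    [-3, 0, 8, 0, 9.18],
    [-7, 0, 8, 0, 9.18],
    [-10, -2, 8, 0, 9.18],
    [-11, -6, 8, 0, 9.18],
    [-11.5, -10, 8, 0, 9.18],
    [-12, -14, 8, 0, 9.18],
    [-12.5, -18, 8, 0, 9.18],
    [-13, -22, 8, 0, 9.18],
    [-13.5, -26, 8, 0, 9.18],
    [-13.5, -30, 8, 0, 9.18],
    [-13.5, -34, 8, 0, 9.18],
    [-13.5, -38, 8, 0, 9.18],
    [-13.5, -40.5, 8, 0, 9.18],
    [-13.5, -42.1, 8, 0, 9.18],
    [-13.5, -42.1, 8, 0, 9.18],
    [-13.5, -42.1, 8, 0, 9.18]
  ]
}}

```text
clock: 14.8
position: [0.4131, -0.3769, 0.302]
ee_rot: [-0.177, -3.135, 0.004]
force: [-0.6, 0.1, -0.5]
width: 1.003
```

```bash
python3 st.py; python3 wr.py w3; python3 - <<'E'
from h import *
P=np.load('wr.npz')['P'];p=P.reshape(-1,3);p=p[np.isfinite(p[:,0])]
q=p[(np.hypot(p[:,0]-.412,p[:,1]+.378)<.04)&(p[:,2]>.094)&(p[:,2]<.11)];print(len(q),((np.percentile(q,1,axis=0)+np.percentile(q,99,axis=0))/2).round(4),np.ptp(q,0))
for n in('scene','side'):
    im,d=arm.get_image(n);C=cloud(n,d)[d>0]
    for lo,hi in((.17,.2),(.03,.09)):
        q=C[(np.hypot(C[:,0]-.546,C[:,1]-.042)<.027)&(C[:,2]>lo)&(C[:,2]<hi)];print(n,lo,len(q),q.max(0).round(3),((q.min(0)+q.max(0))/2).round(3))
    save('v_'+n,im)
E
```

```text
t 14.8 p [ 0.4131 -0.3769  0.302 ] q [ 1.09  0.39 -0.6   1.69  0.24  1.14  1.88] w 9.21 F [-0.6  0.1 -0.5]
toolx deg 173.53 tooly 83.53 z [-0.001 -0.002 -1.   ]
1261 [ 0.4124 -0.3795  0.0997] [0.0371598  0.03706112 0.00968359]
scene 0.17 263 [0.558 0.055 0.194] [0.545 0.043 0.182]
scene 0.03 608 [0.553 0.065 0.09 ] [0.537 0.043 0.06 ]
side 0.17 248 [0.559 0.057 0.192] [0.546 0.044 0.181]
side 0.03 536 [0.562 0.068 0.09 ] [0.542 0.048 0.06 ]
```

View pics/v_side.png

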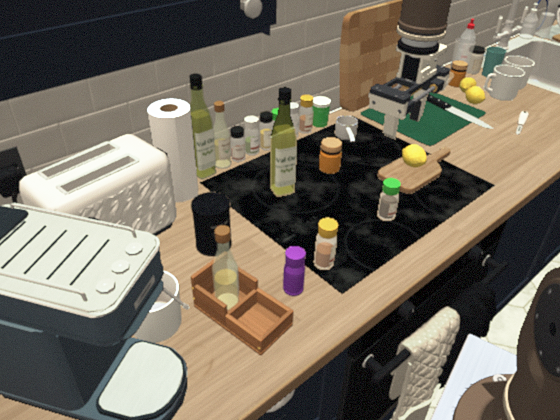

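The vinegar bottle stands in the back bay at (226,275) in the side view. Its top is at 0.192 m, as it should be, and its axis is at about (0.546, 0.043). The green jar measures (0.412, −0.379). Descending on it.

Emit:
{"method": "carry_out", "body": {
  "plan": [
    [0, -0.2, -3, 0, 9.18],
    [0, -0.2, -6, 0, 9.18],
    [0, -0.2, -9, 0, 9.18],
    [0, -0.2, -12, 0, 9.18],
    [0, -0.2, -14, 0, 9.18],
    [0, -0.2, -16, 0, 9.18],
    [0, -0.2, -17.5, 0, 9.18],
    [0, -0.2, -18.3, 0, 9.18],
    [0, -0.2, -18.5, 0, 9.18],
    [0, -0.2, -18.5, 0, 7],
    [0, -0.2, -18.5, 0, 5],
    [0, -0.2, -18.5, 0, 3],
    [0, -0.2, -18.5, 0, 2.5],
    [0, -0.2, -18.5, 0, 2.5],
    [0, -0.2, -18.5, 0, 2.5],
    [0, -0.2, -18.5, 0, 2.5],
    [0, -0.2, -18.5, 0, 2.5],
    [0, -0.2, -18.5, 0, 2.5],
    [0, -0.2, -18.5, 0, 2.5]
  ],
  "squeeze": 20
}}

```text
clock: 16.85
position: [0.4131, -0.3786, 0.1171]
ee_rot: [-0.175, -3.135, 0.005]
force: [-1.1, 0.5, 1.5]
width: 0.427
```

```bash
python3 st.py
```

```text
t 16.85 p [ 0.4131 -0.3786  0.1171] q [ 1.01  0.59 -0.51  1.88  0.41  0.77  1.73] w 3.92 F [-1.1  0.5  1.5]
toolx deg 173.6 tooly 83.6 z [-0.002 -0.003 -1.   ]
```

Emit:
{"method": "carry_out", "body": {
  "plan": [
    [0, 0, 0.3, 0, 2.5],
    [0, 0, 1.2, 0, 2.5],
    [0, 0, 3, 0, 2.5],
    [0, 0, 5.5, 0, 2.5],
    [0, 0, 8, 0, 2.5],
    [0, 0, 10.5, 0, 2.5],
    [0, 0, 12.5, 0, 2.5],
    [0, 0, 14, 0, 2.5],
    [0, 0, 14.5, 0, 2.5],
    [0, 0, 14.5, 0, 2.5],
    [0, 0, 14.5, 0, 2.5]
  ]
}}

```text
clock: 17.95
position: [0.4127, -0.3784, 0.2615]
ee_rot: [-0.175, -3.134, 0.004]
force: [0.3, 0.6, -2.0]
width: 0.429
```

```bash
python3 st.py; python3 wr.py w4
```

```text
t 17.95 p [ 0.4127 -0.3784  0.2615] q [ 1.08  0.43 -0.59  1.74  0.27  1.06  1.85] w 3.94 F [ 0.3  0.6 -2. ]
toolx deg 173.6 tooly 83.6 z [-0.002 -0.002 -1.   ]
```

View pics/w4.png

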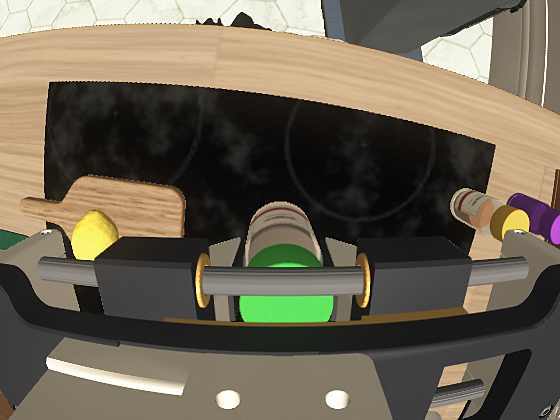

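The green jar is held upright between the fingers, lid at (287,290), hanging clear of the hob. Carrying it at this height, with its foot at about 0.149 m, above the yellow and purple jars.

Emit:
{"method": "carry_out", "body": {
  "plan": [
    [0, 1, 0, 0, 2.5],
    [0.3, 3, 0, 0, 2.5],
    [0.6, 6, 0, 0, 2.5],
    [0.9, 9, 0, 0, 2.5],
    [1.2, 12, 0, 0, 2.5],
    [1.5, 15, 0, 0, 2.5],
    [1.8, 18, 0, 0, 2.5],
    [2.1, 21, 0, 0, 2.5],
    [2.4, 24, 0, 0, 2.5],
    [2.7, 27, 0, 0, 2.5],
    [3, 30, 0, 0, 2.5],
    [3.5, 33, 0, 0, 2.5],
    [4, 36, 0, 0, 2.5],
    [4.5, 39, 0, 0, 2.5],
    [5, 41.5, 0, 0, 2.5],
    [5.3, 42.7, 0, 0, 2.5],
    [5.3, 42.9, 0, 0, 2.5],
    [5.3, 42.9, 0, 0, 2.5],
    [5.3, 42.9, 0, 0, 2.5]
  ]
}}

```text
clock: 19.9
position: [0.4654, 0.0493, 0.2609]
ee_rot: [-0.178, -3.133, 0.005]
force: [-0.4, -0.1, -2.0]
width: 0.43
```

```bash
python3 st.py; python3 - <<'E'
from h import *
for n in('scene','side'):
    im,d=arm.get_image(n);C=cloud(n,d)[d>0]
    q=C[(np.hypot(C[:,0]-.466,C[:,1]-.051)<.04)&(C[:,2]>.13)&(C[:,2]<.2)];print(n,len(q),q.min(0).round(3),q.max(0).round(3))
E
```

```text
t 19.9 p [0.4654 0.0493 0.2609] q [ 0.41  0.31 -0.78  1.93  0.26  1.    0.97] w 3.94 F [-0.4 -0.1 -2. ]
toolx deg 173.51 tooly 83.51 z [-0.004 -0.003 -1.   ]
scene 673 [0.443 0.026 0.148] [0.469 0.077 0.2  ]
side 536 [0.443 0.021 0.148] [0.48  0.078 0.2  ]
```

Emit:
{"method": "carry_out", "body": {
  "plan": [
    [0, 0.1, -1, 0, 2.5],
    [0, 0.1, -3, 0, 2.5],
    [0, 0.1, -5, 0, 2.5],
    [0, 0.1, -7, 0, 2.5],
    [0, 0.1, -9, 0, 2.5],
    [0, 0.1, -10.7, 0, 2.5],
    [0, 0.1, -12, 0, 2.5],
    [0, 0.1, -12.8, 0, 2.5],
    [0, 0.1, -13.2, 0, 2.5],
    [0, 0.1, -13.3, 0, 2.5],
    [0, 0.1, -13.3, 0, 2.5],
    [0, 0.1, -13.3, 0, 2.5]
  ]
}}

```text
clock: 21.2
position: [0.4659, 0.0504, 0.1286]
ee_rot: [-0.178, -3.135, 0.004]
force: [0.7, -0.3, -1.4]
width: 0.431
```

```bash
python3 st.py
```

```text
t 21.2 p [0.4659 0.0504 0.1286] q [ 0.28  0.5  -0.66  2.08  0.47  0.71  0.78] w 3.96 F [ 0.7 -0.3 -1.4]
toolx deg 173.48 tooly 83.48 z [-0.002 -0.003 -1.   ]
```

Emit:
{"method": "carry_out", "body": {
  "plan": [
    [0, 0, -0.15, 0, 2.5],
    [0, 0, -0.3, 0, 2.5],
    [0, 0, -0.4, 0, 2.5],
    [0, 0, -0.5, 0, 2.5],
    [0, 0, -0.55, 0, 2.5],
    [0, 0, -0.55, 0, 2.5]
  ]
}}

```text
clock: 21.8
position: [0.466, 0.0504, 0.1235]
ee_rot: [-0.178, -3.135, 0.005]
force: [-2.1, -1.7, 6.1]
width: 0.427
```

```bash
python3 st.py
```

```text
t 21.8 p [0.466  0.0504 0.1235] q [ 0.28  0.5  -0.65  2.09  0.48  0.7   0.77] w 3.92 F [-2.1 -1.7  6.1]
toolx deg 173.48 tooly 83.49 z [-0.002 -0.003 -1.   ]
```

It's on the floor: +6.1 N at TCP 0.1235, predicted 0.1236. Releasing and rising.

Emit:
{"method": "carry_out", "body": {
  "plan": [
    [0, 0, 0, 0, 5],
    [0, 0, 0, 0, 7],
    [0, 0, 0, 0, 8],
    [0, 0, 0, 0, 8],
    [0, 0, 0, 0, 8],
    [0, 0, 0, 0, 8],
    [0, 0, 0.5, 0, 8],
    [0, 0, 2, 0, 8],
    [0, 0, 4, 0, 8],
    [0, 0, 7, 0, 8],
    [0, 0, 10, 0, 8],
    [0, 0, 13, 0, 8],
    [0, 0, 16, 0, 8],
    [-3, -3, 17, 0, 8],
    [-5, -7, 17, 0, 8],
    [-6, -11, 17, 0, 8],
    [-6, -15, 17, 0, 8],
    [-6, -18, 17, 0, 8],
    [-6, -20, 17, 0, 8],
    [-6, -20, 17, 0, 8]
  ]
}}

```text
clock: 23.8
position: [0.4056, -0.1523, 0.2936]
ee_rot: [-0.185, -3.134, 0.006]
force: [0.3, 0.3, -0.5]
width: 0.867
```

```bash
python3 st.py; python3 - <<'E'
from h import *
I=[]
for n in('scene','side'):
    im,d=arm.get_image(n);I.append(im);C=cloud(n,d)[d>0]
    for c,lo,hi in(((.466,.051),.09,.12),((.546,.042),.17,.2),((.452,-.158),.1,.12),((.67,-.315),.24,.28)):
        q=C[(np.hypot(C[:,0]-c[0],C[:,1]-c[1])<.03)&(C[:,2]>lo)&(C[:,2]<hi)];print(n,c,len(q),*([q.max(0).round(3),((q.min(0)+q.max(0))/2).round(3)] if len(q) else []))
save('final',np.hstack([cv2.resize(I[0][120:360,80:280],None,fx=2,fy=2),cv2.resize(I[1][140:380,130:330],None,fx=2,fy=2)]))
E
```

```text
t 23.8 p [ 0.4056 -0.1523  0.2936] q [ 0.84  0.19 -0.69  1.97  0.14  1.03  1.54] w 7.96 F [ 0.3  0.3 -0.5]
toolx deg 173.23 tooly 83.23 z [-0.002 -0.003 -1.   ]
scene (0.466, 0.051) 460 [0.483 0.069 0.11 ] [0.465 0.051 0.1  ]
scene (0.546, 0.042) 264 [0.558 0.055 0.193] [0.545 0.043 0.182]
scene (0.452, -0.158) 318 [ 0.47  -0.139  0.115] [ 0.451 -0.158  0.107]
scene (0.67, -0.315) 42 [ 0.675 -0.31   0.255] [ 0.665 -0.314  0.248]
side (0.466, 0.051) 412 [0.483 0.072 0.11 ] [0.464 0.053 0.1  ]
side (0.546, 0.042) 251 [0.557 0.057 0.192] [0.545 0.044 0.182]
side (0.452, -0.158) 261 [ 0.47  -0.137  0.114] [ 0.451 -0.156  0.107]
side (0.67, -0.315) 218 [ 0.681 -0.309  0.271] [ 0.665 -0.323  0.256]
```

View pics/final.png

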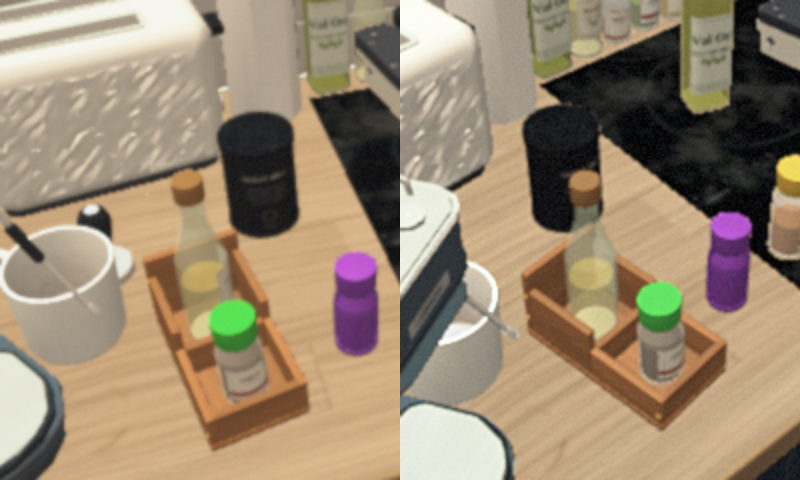

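Both stand upright in their bays. The heights match, the bystanders haven't moved and the arm is clear.

```bash
python3 -c "
from cell import arm
print(arm.sign_off())"
```

```text
the job is handed in; nothing more can be done
None
```

I stood the vinegar bottle in the back bay first and let go of it. Then I stood the green-lidded jar in the front bay, backed the arm away and handed the job in at about 24 s of the 54 s allowed.

The last checks, from both fixed cameras:

| Thing | Measured axis (x, y), m | Target or start (x, y), m | Top, m (expected) |
|---|---|---|---|
| Vinegar bottle | (0.545, 0.043) | back bay (0.546, 0.042) | 0.192 (0.192) |
| Green jar | (0.465, 0.052) | front bay (0.466, 0.051) | 0.110 (0.108) |
| Yellow jar | (0.451, −0.157) | start (0.452, −0.158) | not needed |

- **Upright and let go:** both look upright in the final picture, and the fingers are open and clear of everything.
- **Oil bottle:** the arm never came near it. I checked it only roughly, against the first height map rather than a fitted position, and it still stands in the same place.
- **Verdict:** no check failed or disagreed by more than about 2 mm, and the sign-off reported no verdict.

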